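Clear the flint core out of the tool clip and snap the flaking tool into it

TASK

A flint core has been left standing in the tool clip on the knapping bench: take it out and stand it upright in the empty white bin. Then take the copper-tipped flaking tool from its wooden rest and press it down past the sprung orange roller jaw of the clip, with the wooden handle roughly centred along the clip (copper tip to either side), until it lies level on the seats of both forks and the jaw has closed over it. Do not shift either bin, the hammer or the chalky stone.

Things in the scene. Friction and masses are not known exactly. Their poses are not given: they have to be found in the camera images.
- clip: Tool clip fixed to the bench: dark steel base plate 105 (x) x 140 (y) x 8 mm, two grey metal forks 14 mm thick at y = -50 and +50 mm, orange jaw on the +x side. Origin: on the table, midway between the forks, under the slots' centre line; z up. The tool lies across both forks along y at x = 0. Between the forks (86 mm clear) fingers that close along x fit, from 25 mm above the table up.
- clip_seat (a point): Where the middle of the handle must end: midway between the forks, 49 mm above the table (seats 38 + handle radius 11). Axes as the clip's. Each slot is 26 mm wide (x -13 to +13 mm), with a tall prong on its -x side (straight to 78 mm above the table, then flared, top 92 mm) and a short one on its +x side (to 55 mm).
- jaw (a joint): Angle of the orange sprung jaw (one piece, an arm 70 mm high at each fork), hinged on a 6 mm shaft parallel to y at clip x = 32, z = 17 mm. 0 = sprung shut; grows to 0.6 rad as it is pushed outwards (+x). About 0.1 rad lets the tool pass; pressing the tool straight down between tall prong and roller takes some 8 to 20 N.
- jaw_nose (a point): Midpoint between the jaw's two free-turning yellow rollers (12 mm diameter, 16 mm long, axes parallel to y), one overhanging each slot; with the jaw closed it lies at clip x = 12 mm, z = 66.5 mm, so the rollers reach in to x = 6 mm.
- core: Flint core: dark grey faceted upright block, 52 mm across, 80 mm tall, 0.4 kg, with a chalk-white patch on its top and one side. Treat it as a cylinder. Origin: centre of its underside; z up along its axis. It starts standing on the clip's base plate (8 mm high) between the two forks; grip it there with fingers closing along the clip's x axis (towards the forks there is little room).
- bin_empty: Empty white open-topped plastic bin, 130 x 130 mm, 45 mm high, walls and floor 4 mm thick, inside 122 x 122 mm. Origin: centre of its underside.
- bin_full: A second white bin of the same size, filled with grey and white flint flakes to about 35 mm height. Leave alone. Origin: centre of its underside.
- rest: Low wooden rest fixed to the bench: a dark base plate 60 (x) x 125 (y) x 8 mm with two notched blocks, 12 mm thick, at y = -50 and +50 mm, 42 mm high. Origin: underside centre; y along the tool lying in it.
- flaker: Flaking tool: round pale wooden handle 170 mm long, 22 mm diameter, with a copper tip 9 mm diameter and 30 mm long at its +y end behind a brass collar; 0.11 kg. Origin: on the axis at the middle of the handle; y along the axis towards the copper tip. It starts lying in the notches of the rest, its axis 41 mm above the table; between the rest's blocks the handle is free for gripping from above.
- hammer: Copper-headed hammer with a handle, 200 mm long, lying on the bench. Leave alone. Origin: on its underside near the middle; handle to -x.
- nodule: Chalk-white stone about 60 mm across and 45 mm high. Leave alone. Origin: centre of its underside.
There are look-alikes about, which are no part of the job. What is meant by the clip is not green, purple or red, and is the larger of those in its own colour.

How it is judged:
On the way, in this order (a step that is already met when the one before it is completed fails the run):
1. the flint core stands upright in the empty white bin, released (x of core in the frame of bin_empty between -0.05 and 0.05 m and y of core in the frame of bin_empty between -0.05 and 0.05 m and z of core in the frame of bin_empty below 0.015 m and angle between core's own z axis and vertical below 0.2 rad and contact force between the fingers and core below 0.1 N), for 0.2 s.
2. the flaking tool lies on both seats of the clip with the jaw closed over it (x of flaker in the frame of clip_seat between -0.005 and 0.005 m and z of flaker in the frame of clip_seat between -0.005 and 0.005 m and y of flaker in the frame of clip_seat between -0.025 and 0.025 m and angle between the y axis of flaker and the y axis of clip, either way round below 0.08 rad and value of joint jaw below 0.06 rad), for 0.2 s.
At the end, for the whole second after the job is handed in: Core in the empty bin: within 50 mm of its centre each way, on its floor, tilt < 0.2 rad. Handle centre within 5 mm of clip_seat across and in height, 25 mm along; axis within 0.08 rad of the clip's y (either way round); jaw below 0.06 rad. Both at rest (all of step 2 and x of core in the frame of bin_empty between -0.05 and 0.05 m and y of core in the frame of bin_empty between -0.05 and 0.05 m and z of core in the frame of bin_empty below 0.015 m and angle between core's own z axis and vertical below 0.2 rad and linear speed of each of core, flaker below 0.02 m/s); the robot touches nothing.
It fails at once if a bin is shifted by more than 30 mm (distance of any of bin_empty, bin_full from where it was at the start of the episode above 0.03 m).
It fails at once if the hammer or the chalky stone is shifted by more than 20 mm (distance of any of hammer, nodule from where it was at the start of the episode above 0.02 m).
It also fails if it takes over 72 s, if anything falls off the work surface, if the arm or the gripper's body presses on something with over 40 N, if the wrist force passes 120 N, or if a joint passes its speed limit or range.

ROBOT

A 6-joint arm with a two-finger parallel gripper is mounted at the origin on the work surface. World frame = base frame: x ahead of the robot, y to its left, z up, the work surface at z = 0. Lengths are in m, angles in rad, forces in N, time in s.
With the tool pointing down it reaches from about 0.325 to 0.85 m from the base axis. Payload 15.5 kg.
Tool frame: the origin (TCP) lies at the very end of the fingers, on their centre line; the grasp point (between the pads) lies 19 mm behind it (ctrl.hold_point_z is the distance from the TCP to the grasp point, in m); z points along the fingers, y is the line along which they close (so a half turn about z gives the same grasp; the last joint's range is limited). The gripper opens to 91 mm and grips with 3 to 60 N. Pads are 32 mm wide; open, the fingers measure 118 mm over their backs; the gripper's body (76 mm by 178 mm) begins 60 mm behind the grasp point.
Start: joints at [1.24, 0.494, 1.345, -0, 1.302, -0.096], TCP at [0.146, 0.608, 0.214] pointing down, gripper open.
Joint ranges: [-2.91, 2.91], [-0.82, 2.16], [0.22, 2.67], [-1.22, 4.37], [0.12, 2.79], [-3.08, 3.08]. Speed limits (rad/s): [1.89, 1.89, 2.57, 3.01, 3.01, 3.01].

INTERFACE

Orientations are given as a rotation vector (axis times angle).
In Python, from cell import ctrl, optics, job gives the robot as it stands.
- The arm moves only by the shell command python3 -m creep 'ROWS' [FORCE]. ROWS is JSON, a list that holds one entry, the list of rows, each a list of 7 numbers: the turn, a rotation vector about the tool's x, y, z scaled (see below), then the shift along the tool's x, y, z scaled (see below), then the finger opening in mm, from 0 to 91.2. In form: [[[rx, ry, rz, tx, ty, tz, hand], ...]]. A call has 1 to 12 rows; each row is the pose to reach, as a shift and turn from the pose commanded when the call began, along the tool's axes at that moment, turning the shorter way round; what a row does not reach only later rows make up. The controller multiplies each number of a shift by 0.3 m and each number of a turn by 180 degrees. A row lasts 1/8 s, in which the tool goes at most 62.5 mm and 10.7 degrees, less where a joint would pass 70% of its speed; a pose out of reach is approached as far as the arm can. A call with a number of a shift or a turn outside -1 to 1 is refused whole. A call with a gripper value outside its range is refused whole. The fingers move at their own pace and stop on an object; FORCE is the grip in N (left out, the last holds). Time passes only in rows, so rows that repeat a pose let the fingers close. It gives the time, the measured TCP pose, the force, the opening and the grip force at its end, in the units of the state.
- ctrl.observe(): the state, without advancing time (a new reading comes with each control period).
- optics.snapshot(name): name is "scene" or "top" or "wrist"; returns (picture, depth): 400x640x3 uint8, blue, green, red; 400x640 float32, m along the optical axis (not along the pixel's ray), 0 where there is no reading.
- optics.calibration(name): a dict with "fx", "fy", "cx", "cy" (pixels), "world_to_cam" (4x4, takes a point from world to camera coordinates). Camera axes: x right, y down, z forward; pixel columns grow to the right and rows downward; lengths in m; the calibration is good to about 2 mm. A picture is of the moment at which its call begins: read the wrist's pose just before it. calibration takes no time and is no camera call; for the wrist camera it gives the pose at the moment of the call.
- job.job_done(): hands the job in; it is judged then, once.
The state is a dict: "t": time; "qpos": joint angles; "joint_vel": joint speeds; "joint_efforts": joint torques, N m; "ee_pos": TCP position; "tool_rot": TCP orientation; "force": force on the tool from outside, world axes, zero at the start; "ft_torque": the same for the moment, N m; "finger_gap": opening from 0.0 (shut) to 1.0 (fully open); "finger_force": force on a finger pad.
Only numpy, scipy, OpenCV 4.12 (cv2) and the standard library are available. Lean on these libraries where they do the work, as an engineer would, in place of code of your own. Each camera call takes 0.05 s, during which the arm holds its last target. There are 200 camera calls.

## Working session

There is one attempt and no reset: what is moved stays moved. The work goes in short steps, Python scripts to look and compute and a shell command to move; the robot and the scene stay as the last step left them, time stands still between calls to the robot, and variables do not carry over. Pictures are saved under pics/ and viewed, at most 10 in all, crops included, and the job is handed in when it is done.

```bash
ls; mkdir -p pics
python3 - <<'E'
from cell import ctrl,optics
import cv2,numpy as np
s=ctrl.observe();print(s['t'],s['ee_pos'],s['tool_rot'],s['finger_gap'])
for n in ['top','scene']:
    p,d=optics.snapshot(n);cv2.imwrite(f'pics/{n}0.png',p);np.savez(f'pics/{n}0.npz',p=p,d=d)
    c=optics.calibration(n);print(n,c['fx'],c['cx'],c['cy'],np.round(c['world_to_cam'],3).tolist())
E
```

```text
pics
0.0 [0.14590007 0.60734081 0.21334645] [-3.69457216e-01 -3.11956787e+00  1.86786361e-03] 1.0018944178208586
top 423.36636265936033 317.11346678529253 197.56453792189203 [[0.089, -0.996, 0.007, -0.127], [-0.976, -0.088, -0.201, 0.523], [0.201, 0.011, -0.979, 1.172], [0.0, 0.0, 0.0, 1.0]]
scene 381.24159239878094 316.8412183553704 197.73292149174614 [[0.098, 0.995, -0.017, 0.042], [0.732, -0.083, -0.676, -0.375], [-0.674, 0.054, -0.736, 1.481], [0.0, 0.0, 0.0, 1.0]]
```

View pics/top0.png

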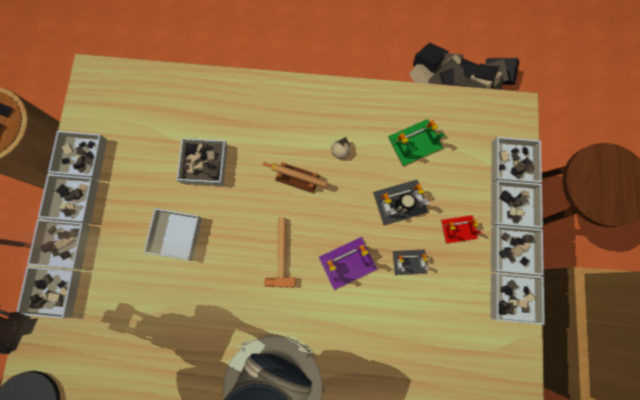

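View pics/scene0.png

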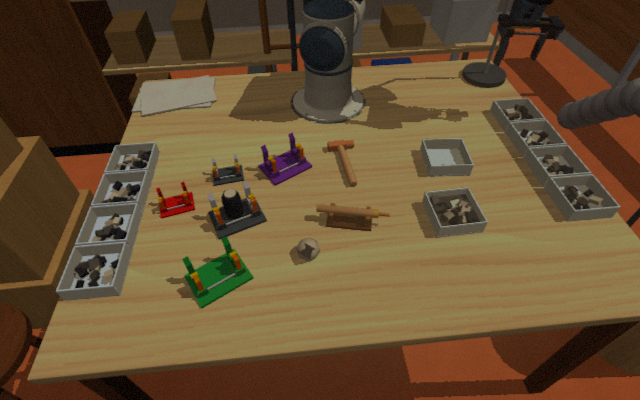

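Top view: the dark clip with the core is at about (403,202), the flaker on its rest at (298,177) with copper tip at (268,164), the empty bin at (173,234), and the hammer at (281,255). The scene view agrees: clip (236,213), rest (350,215), empty bin (446,157).

```bash
cat > h.py <<'E'
import numpy as np,cv2
from cell import ctrl,optics
from scipy.spatial.transform import Rotation as R
def ray(c,u,v):
    W=np.array(c['world_to_cam']);Rm=W[:3,:3];o=-Rm.T@W[:3,3]
    d=Rm.T@np.array([(u-c['cx'])/c['fx'],(v-c['cy'])/c['fy'],1]);return o,d
def onz(c,u,v,z):
    o,d=ray(c,u,v);return o+d*(z-o[2])/d[2]
def cloud(c,dep):
    v,u=np.mgrid[:400,:640];W=np.array(c['world_to_cam']);
    P=np.stack([(u-c['cx'])/c['fx']*dep,(v-c['cy'])/c['fy']*dep,dep],-1)
    return (P-W[:3,3])@W[:3,:3]
def tri(a,b):
    (o1,d1),(o2,d2)=a,b
    t=np.linalg.lstsq(np.stack([d1,-d2],1),o2-o1,rcond=None)[0]
    p,q=o1+t[0]*d1,o2+t[1]*d2;return (p+q)/2,np.linalg.norm(p-q)
def togo(p,rotz=None):
    """rows' shift numbers to bring the TCP to p, with tool turn about its z"""
    s=ctrl.observe();Rt=R.from_rotvec(s['tool_rot'])
    return np.round(Rt.inv().apply(np.array(p)-s['ee_pos'])/.3,4)
E
python3 - <<'E'
from h import *
c=optics.calibration('top');P=cloud(c,np.load('pics/top0.npz')['d'])
for n,(u0,v0,u1,v1) in dict(clip=(365,170,440,230),rest=(255,150,335,200),bin=(140,200,205,265),binf=(172,130,235,190),ham=(255,210,305,295),nod=(325,130,360,165)).items():
    Q=P[v0:v1,u0:u1].reshape(-1,3);
    for lo in (.006,.03,.07):
        q=Q[(Q[:,2]>lo)&(Q[:,2]<.15)]
        if len(q)>5:
            r=cv2.minAreaRect((q[:,:2]*1000).astype(np.float32));print(n,lo,len(q),np.round(q[:,2].max(),3),np.round(r[0]),np.round(r[1]),round(r[2],1))
p=np.load('pics/top0.npz')['p'];cv2.imwrite('pics/crop0.png',cv2.resize(p[125:275,140:460],None,fx=2.5,fy=2.5,interpolation=cv2.INTER_CUBIC))
print(onz(c,403,202,.0),onz(c,298,177,.04),onz(c,173,234,0), [P[v,u].round(3) for u,v in((403,202),(298,177),(173,240))])
# wrist camera offset
s=ctrl.observe();W=np.array(optics.calibration('wrist')['world_to_cam']);o=-W[:3,:3].T@W[:3,3]
Rt=R.from_rotvec(s['tool_rot']);print(Rt.as_matrix().round(3),'cam in tool',Rt.inv().apply(o-s['ee_pos']).round(3),'axis',Rt.inv().apply(W[2,:3]).round(3),optics.calibration('wrist')['fx'])
E
```

```text
clip 0.006 1589 0.096 [ 561. -335.] [173. 219.] 7.1
clip 0.03 633 0.096 [ 547. -332.] [ 65. 117.] 21.5
clip 0.07 357 0.096 [ 547. -332.] [ 62. 116.] 21.2
rest 0.006 921 0.058 [608.  -5.] [155. 239.] 4.8
rest 0.03 534 0.058 [604. -28.] [109. 217.] 16.1
bin 0.006 949 0.051 [387. 340.] [158. 152.] 85.6
bin 0.03 410 0.051 [392. 327.] [133. 130.] 85.4
binf 0.006 2090 0.052 [631. 271.] [175. 175.] 8.8
binf 0.03 1247 0.052 [617. 274.] [132. 133.] 1.5
ham 0.006 834 0.033 [372.  11.] [243. 136.] 3.8
ham 0.03 22 0.033 [359.  -6.] [ 76. 171.] 80.7
nod 0.006 326 0.056 [ 703. -148.] [104.  95.] 81.8
nod 0.03 264 0.056 [ 696. -139.] [54. 57.] 30.0
[ 0.55294793 -0.3389953   0.        ] [ 0.59178682 -0.01783851  0.04      ] [0.39491643 0.33675192 0.        ] [array([ 0.534, -0.322,  0.089]), array([ 0.589, -0.018,  0.05 ]), array([0.377, 0.334, 0.001])]
[[-0.972  0.234 -0.   ]
 [ 0.234  0.972 -0.001]
 [ 0.    -0.001 -1.   ]] cam in tool [ 0.084  0.001 -0.171] axis [-0.296 -0.001  0.955] 286.67168687889756
```

View pics/crop0.png

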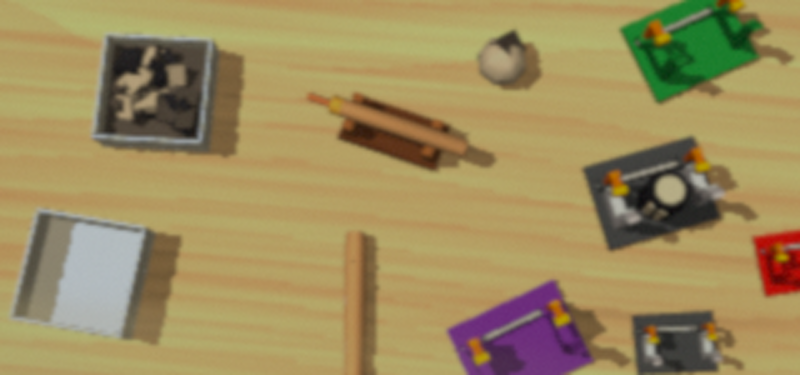

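Crop: the clip's long axis runs lower-left to upper-right with the jaw (orange, (617,185) and (698,160)) on the far side, so yaw is about +21°. The flaker runs from its tip at (310,98) to (465,148), yaw about −16°. I'm moving now, looking with the wrist camera on the way.

```bash
python3 -m creep '[[[0,0,0.308,-0.963,-0.725,-0.13,91],[0,0,0.308,-0.963,-0.725,-0.13,91],[0,0,0.308,-0.963,-0.725,-0.13,91],[0,0,0.308,-0.963,-0.725,-0.13,91],[0,0,0.308,-0.963,-0.725,-0.13,91],[0,0,0.308,-0.963,-0.725,-0.13,91],[0,0,0.308,-0.963,-0.725,-0.13,91],[0,0,0.308,-0.963,-0.725,-0.13,91],[0,0,0.308,-0.963,-0.725,-0.13,91]]]' 40; python3 -c "
from h import *
print(R.from_rotvec(ctrl.observe()['tool_rot']).as_matrix().round(3),togo([.52,.08,.25]),togo([.6,0,.25]))"
```

```text
t: 1.23
ee_pos: [0.3753, 0.3295, 0.2527]
tool_rot: [-1.776, -2.591, 0.001]
force: [0.1, 0.3, 0.5]
finger_gap: 1.0
finger_force: 0.0
[[-0.361  0.933 -0.001]
 [ 0.933  0.361 -0.   ]
 [ 0.    -0.001 -1.   ]] [-0.9496  0.15    0.0087] [-1.2945  0.3025  0.0086]
```

```bash
python3 -m creep '[[[0,0,0,-0.95,0.15,0,91],[0,0,0,-0.95,0.15,0,91],[0,0,0,-0.95,0.15,0,91],[0,0,0,-0.95,0.15,0,91],[0,0,0,-0.95,0.15,0,91],[0,0,0,-0.95,0.15,0,91],[0,0,0,-0.95,0.15,0,91]]]'
cat > shot.py <<'E'
import sys
from h import *
n=sys.argv[1];c=optics.calibration('wrist');p,d=optics.snapshot('wrist')
cv2.imwrite(f'pics/{n}.png',p);np.savez(f'pics/{n}.npz',p=p,d=d,W=c['world_to_cam'],k=[c[k] for k in('fx','fy','cx','cy')])
E
cat >> h.py <<'E'
def load(n):
    f=np.load(f'pics/{n}.npz');c=dict(zip(('fx','fy','cx','cy'),f['k']));c['world_to_cam']=f['W'];return c,f['p'],f['d']
E
python3 shot.py w1; python3 -c "
from h import *
print(togo([.57,-.06,.25]),togo([.54,-.2,.25]))"
```

```text
t: 2.1
ee_pos: [0.5199, 0.08, 0.2527]
tool_rot: [-1.777, -2.59, 0.0]
force: [-0.5, 0.2, -0.8]
finger_gap: 0.998
finger_force: 0.0
[-0.4962 -0.0127  0.0091] [-0.8954 -0.2743  0.0091]
```

Second view of the rest, then one of the clip from the same heading.

```bash
python3 -m creep '[[[0,0,0,-0.5,0,0,91],[0,0,0,-0.5,0,0,91],[0,0,0,-0.5,0,0,91],[0,0,0,-0.5,0,0,91],[0,0,0,-0.5,0,0,91]]]' && python3 shot.py w2; python3 -m creep '[[[0,0,0,-0.45,-0.25,0,91],[0,0,0,-0.45,-0.25,0,91],[0,0,0,-0.45,-0.25,0,91],[0,0,0,-0.45,-0.25,0,91],[0,0,0,-0.45,-0.25,0,91]]]' && python3 shot.py w3; python3 -m creep '[[[0,0,0,-0.4,-0.1,0,91],[0,0,0,-0.4,-0.1,0,91],[0,0,0,-0.4,-0.1,0,91],[0,0,0,-0.4,-0.1,0,91],[0,0,0,-0.4,-0.1,0,91]]]' && python3 shot.py w4; python3 -c "
import cv2,numpy as np
I=[cv2.imread(f'pics/w{i}.png') for i in (1,2,3,4)]
cv2.imwrite('pics/w14.png',cv2.resize(np.vstack([np.hstack(I[:2]),np.hstack(I[2:])]),(800,500),interpolation=cv2.INTER_AREA))"
```

```text
t: 2.78
ee_pos: [0.5738, -0.0594, 0.2529]
tool_rot: [-1.776, -2.59, -0.0]
force: [-0.5, 0.1, 0.2]
finger_gap: 0.997
finger_force: 0.0
t: 3.45
ee_pos: [0.5529, -0.2125, 0.253]
tool_rot: [-1.777, -2.591, -0.001]
force: [0.3, -0.1, -0.6]
finger_gap: 0.997
finger_force: 0.0
t: 4.12
ee_pos: [0.5682, -0.3351, 0.2531]
tool_rot: [-1.776, -2.591, -0.0]
force: [-0.0, -0.8, -0.4]
finger_gap: 1.0
finger_force: 0.0
```

View pics/w14.png

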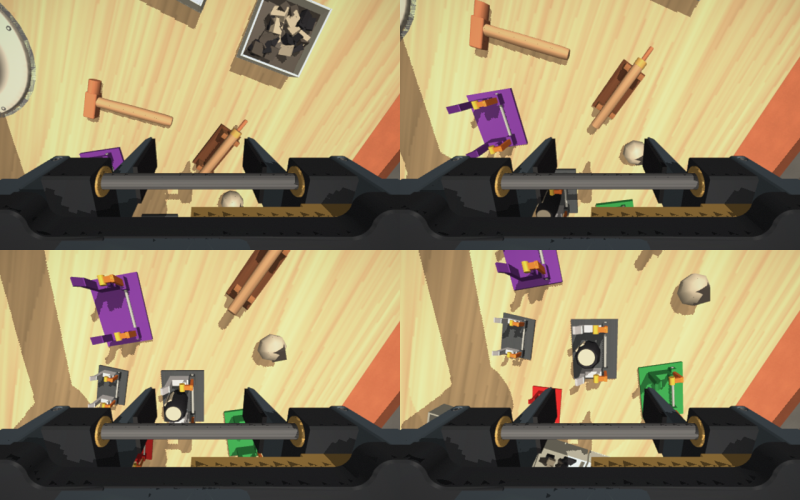

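Montage (half of a 1.6-scale): in w2 (top right) the flaker runs from its tip at (651,47) to (597,125). In w4 (bottom right) the clip with core is at (595,350) with the tall prongs left and the jaw/rollers right, and the core's white top is at (586,357).

```bash
cat > m.py <<'E'
from h import *
L={n:load(n) for n in('w2','w3','w4')}
C={n:cloud(c,d) for n,(c,p,d) in L.items()}
H={n:cv2.cvtColor(p,cv2.COLOR_BGR2HSV) for n,(c,p,d) in L.items()}
near=lambda Q,x,y,r:np.hypot(Q[...,0]-x,Q[...,1]-y)<r
# core top
rays=[]
for n in('w3','w4'):
    Q,h=C[n],H[n]; m=near(Q,.535,-.325,.05)&(Q[...,2]>.075)&(h[...,1]<110)&(h[...,2]>150)
    k,lab,st,ce=cv2.connectedComponentsWithStats(m.astype(np.uint8));i=1+st[1:,4].argmax();m=lab==i
    v,u=np.nonzero(m);(cc,rr),=[cv2.minEnclosingCircle(np.c_[u,v].astype(np.float32))];print(n,'white',st[i,4],ce[i],cc,rr,np.median(Q[m],0).round(4));rays.append(ray(L[n][0],*ce[i]))
    t=near(Q,.535,-.325,.045)&(Q[...,2]>.083)&(Q[...,2]<.091);q=Q[t];print('  top all',len(q),cv2.minEnclosingCircle((q[:,:2]*1000).astype(np.float32)))
print('core tri',tri(*rays))
# base plate w4
Q=C['w4'];m=near(Q,.55,-.335,.11)&(Q[...,2]>.005)&(Q[...,2]<.011)&(H['w4'][...,2]<110)&(H['w4'][...,1]<90)
k,lab,st,ce=cv2.connectedComponentsWithStats(cv2.morphologyEx(m.astype(np.uint8),cv2.MORPH_OPEN,np.ones((3,3))))
q=Q[m&near(Q,.55,-.335,.095)];r=cv2.minAreaRect((q[:,:2]*1000).astype(np.float32));print('plate',len(q),r)
# rollers: yellow/orange
for n in('w3','w4'):
    Q,h=C[n],H[n]; m=near(Q,.56,-.335,.09)&(h[...,0]>22)&(h[...,0]<33)&(h[...,1]>170)&(h[...,2]>120)&(Q[...,2]>.04)
    k,lab,st,ce=cv2.connectedComponentsWithStats(m.astype(np.uint8))
    for i in range(1,k):
        if st[i,4]>8:print(n,'yellow',st[i,4],ce[i].round(1),np.median(Q[lab==i],0).round(4))
    m=near(Q,.55,-.335,.1)&(Q[...,2]>.08);
    k,lab,st,ce=cv2.connectedComponentsWithStats(m.astype(np.uint8))
    for i in range(1,k):
        if st[i,4]>8:print(n,'high',st[i,4],ce[i].round(1),Q[lab==i].mean(0).round(4))
# flaker
for n in('w2','w3'):
    Q=C[n];m=near(Q,.6,-.03,.14)&(Q[...,2]>.044)&(Q[...,2]<.06);q=Q[m]
    r=cv2.minAreaRect((q[:,:2]*1000).astype(np.float32));x=q-q.mean(0);d=np.linalg.svd(x,full_matrices=0)[2][0];s=x@d
    print(n,'flaker',len(q),r,d.round(3),'ends',(q.mean(0)+d*s.min()).round(4),(q.mean(0)+d*s.max()).round(4),'ztop',np.percentile(q[:,2],95).round(4))
print(near and [np.round(np.median(C[n][150:200,560:600,2]),4) for n in C],'table z')
E
python3 m.py
```

```text
w3 white 428 [276.99065421 261.41121495] (277.032470703125, 261.3441467285156) 12.258783340454102 [ 0.5393 -0.3305  0.0893]
  top all 764 ((530.86962890625, -319.0739440917969), 37.5354118347168)
w4 white 566 [297.84275618 171.50176678] (297.7272644042969, 171.5454559326172) 13.514714241027832 [ 0.5394 -0.3307  0.0892]
  top all 1005 ((531.4332885742188, -318.99603271484375), 37.91914749145508)
core tri (array([ 0.53934511, -0.33076178,  0.08929142]), np.float64(0.00011215139726607273))
plate 3430 ((552.0301513671875, -326.363525390625), (103.25972747802734, 137.97048950195312), 21.28706169128418)
w3 yellow 53 [290.9 220.8] [ 0.5382 -0.2772  0.0723]
w3 high 146 [262.5 225. ] [ 0.5058 -0.2893  0.0876]
w3 high 819 [279.1 259.3] [ 0.541  -0.3278  0.0877]
w3 high 20 [248.6 270.8] [ 0.5158 -0.2425  0.261 ]
w3 high 170 [219.9 326.9] [ 0.514  -0.2433  0.3106]
w4 yellow 13 [310. 127.] [ 0.5346 -0.2786  0.0717]
w4 yellow 44 [313.7 127.2] [ 0.5388 -0.2774  0.0726]
w4 yellow 47 [313.5 206.1] [ 0.5739 -0.3702  0.0725]
w4 high 165 [282.2 127.8] [ 0.506  -0.2895  0.0918]
w4 high 1072 [299.6 171.1] [ 0.5413 -0.3299  0.0884]
w4 high 147 [285.4 210.2] [ 0.5416 -0.3792  0.0968]
w4 high 81456 [317.8 330.1] [ 0.5579 -0.3096  0.3571]
w2 flaker 2217 ((612.1445922851562, -38.32525634765625), (118.83499908447266, 240.72467041015625), 19.95691680908203) [-0.12  -0.993  0.003] ends [0.615  0.0952 0.0493] [ 0.588  -0.1282  0.05  ] ztop 0.0526
w3 flaker 2145 ((617.638427734375, -69.36315155029297), (110.65886688232422, 184.25967407226562), 25.057687759399414) [0.022 1.    0.009] ends [ 0.5944 -0.1367  0.0489] [0.5982 0.0366 0.0504] ztop 0.0526
[np.float64(-0.0005), np.float64(0.0002), np.float64(-0.0002)] table z
```

```bash
cat > m2.py <<'E'
exec(open('m.py').read().split('# core top')[0])
Q=C['w4'];m=near(Q,.541,-.33,.032)&(Q[...,2]>.085);q=Q[m]
print('core rim',len(q),cv2.minEnclosingCircle((q[:,:2]*1000).astype(np.float32)),cv2.minAreaRect((q[:,:2]*1000).astype(np.float32)))
for n in('w2','w3'):
    Q=C[n];q=Q[near(Q,.6,-.03,.14)&(Q[...,2]>.0475)&(Q[...,2]<.056)]
    p0=np.array([.595,-.02]);d=np.array([.3,.954])
    for w in(.03,.016,.014,.014):
        x=q[:,:2]-p0;k=abs(x@[-d[1],d[0]])<w;s=q[k][:,:2];p0=s.mean(0);d=np.linalg.svd(s-p0,full_matrices=0)[2][0];d*=np.sign(d[1])
    t=(s-p0)@d;print(n,len(s),'dir yaw',np.degrees(np.arctan2(-d[0],d[1])).round(2),'mean',p0.round(4),'ends',(p0+d*t.min()).round(4),(p0+d*t.max()).round(4))
print(togo([.541,-.330,.15]),togo([.541,-.330,.045]))
E
python3 m2.py
```

```text
core rim 25122 ((540.9966430664062, -329.9983825683594), 31.996604919433594) ((540.6785888671875, -331.8531188964844), (62.00615310668945, 45.203514099121094), 19.371604919433594)
w2 1734 dir yaw -13.74 mean [ 0.5988 -0.0119] ends [ 0.5775 -0.099 ] [0.6226 0.0854]
w3 1765 dir yaw -14.12 mean [ 0.5935 -0.0341] ends [ 0.5771 -0.0994] [0.61   0.0318]
[ 0.049  -0.0784  0.3441] [ 0.049  -0.0784  0.6941]
```

```bash
python3 -m creep '[[[0,0,0,0.049,-0.078,0.34,91],[0,0,0,0.049,-0.078,0.34,91],[0,0,0,0.049,-0.078,0.34,91],[0,0,0,0.049,-0.078,0.5,91],[0,0,0,0.049,-0.078,0.6,91],[0,0,0,0.049,-0.078,0.694,91],[0,0,0,0.049,-0.078,0.694,91]]]' && python3 -m creep '[[[0,0,0,0,0,0,30],[0,0,0,0,0,0,30],[0,0,0,0,0,0,30],[0,0,0,0,0,0,30],[0,0,0,0,0,0,30],[0,0,0,0,0,0,30],[0,0,0,0,0,0,30]]]' 30
```

```text
t: 5.05
ee_pos: [0.5415, -0.3313, 0.0451]
tool_rot: [-1.777, -2.59, -0.0]
force: [-0.4, -0.2, 0.8]
finger_gap: 0.998
finger_force: 0.0
t: 5.92
ee_pos: [0.5409, -0.3316, 0.045]
tool_rot: [1.778, 2.59, -0.0]
force: [-1.7, -0.3, 5.7]
finger_gap: 0.542
finger_force: 30.0
```

```bash
python3 -m creep '[[[0,0,0,0,0,-0.2,30],[0,0,0,0,0,-0.4,30],[0,0,0,0,0,-0.6,30],[0,0,0,0,0,-0.6,30],[0,0,0,0,0,-0.6,30]]]' && python3 -c "
from h import *
print(togo([.46,-.05,.23]),togo([.392,.327,.23]))"
```

```text
t: 6.55
ee_pos: [0.5403, -0.3311, 0.2237]
tool_rot: [-1.777, -2.589, -0.0]
force: [-1.1, -0.2, -3.4]
finger_gap: 0.542
finger_force: 30.0
[ 0.9705  0.0868 -0.02  ] [ 2.2247  0.3266 -0.0185]
```

```bash
python3 -m creep '[[[0,0,0,0.2,0.02,0,30],[0,0,0,0.4,0.04,0,30],[0,0,0,0.6,0.06,0,30],[0,0,0,0.8,0.08,0,30],[0,0,0,1,0.09,0,30]]]' && python3 -m creep '[[[0,0,0,0.2,0.04,0,30],[0,0,0,0.4,0.08,0,30],[0,0,0,0.6,0.12,0,30],[0,0,0,0.8,0.16,0,30],[0,0,0,0.9,0.2,0,30],[0,0,0,0.9,0.2,0,30]]]' && python3 shot.py w5
python3 - <<'E'
from h import *
c,p,d=load('w5');Q=cloud(c,d);m=(np.hypot(Q[...,0]-.392,Q[...,1]-.327)<.11)&(Q[...,2]>.04)&(Q[...,2]<.052)
q=Q[m];print(len(q),cv2.minAreaRect((q[:,:2]*1000).astype(np.float32)));print(ctrl.observe()['ee_pos'],togo([.392,.327,.23]))
E
```

```text
t: 7.18
ee_pos: [0.4565, -0.0399, 0.223]
tool_rot: [-1.777, -2.587, 0.002]
force: [0.8, 1.3, -3.0]
finger_gap: 0.545
finger_force: 30.0
t: 7.92
ee_pos: [0.416, 0.2333, 0.2229]
tool_rot: [-1.773, -2.591, 0.004]
force: [-0.5, 0.4, -3.7]
finger_gap: 0.543
finger_force: 30.0
1922 ((392.5235290527344, 331.74755859375), (130.472900390625, 130.3651885986328), 85.61981201171875)
[0.41612151 0.23208426 0.22301872] [ 0.3241  0.0392 -0.0235]
```

```bash
python3 -m creep '[[[0,0,0,0.17,0.02,0,30],[0,0,0,0.337,0.044,0,30],[0,0,0,0.337,0.044,0.1,30],[0,0,0,0.337,0.044,0.25,30],[0,0,0,0.337,0.044,0.4,30],[0,0,0,0.337,0.044,0.5,30],[0,0,0,0.337,0.044,0.56,30],[0,0,0,0.337,0.044,0.585,30],[0,0,0,0.337,0.044,0.602,30],[0,0,0,0.337,0.044,0.602,30]]]'
```

```text
t: 9.22
ee_pos: [0.3934, 0.3307, 0.0442]
tool_rot: [1.779, 2.59, 0.0]
force: [-0.2, 0.5, -3.8]
finger_gap: 0.543
finger_force: 30.0
```

```bash
python3 -m creep '[[[0,0,0,0,0,0.005,30],[0,0,0,0,0,0.01,30],[0,0,0,0,0,0.01,30]]]' && python3 -m creep '[[[0,0,0,0,0,0,66],[0,0,0,0,0,0,66],[0,0,0,0,0,0,66],[0,0,0,0,0,0,66],[0,0,0,0,0,0,66]]]'  && python3 -m creep '[[[0,0,0,0,0,-0.1,66],[0,0,0,0,0,-0.3,66],[0,0,0,0,0,-0.5,66],[0,0,0,0,0,-0.65,80],[0,0,0,-0.3,0,-0.7,91],[0,0,0,-0.3,0,-0.7,91]]]'; python3 shot.py w6
python3 - <<'E'
from h import *
c,p,d=load('w6');Q=cloud(c,d);m=(np.hypot(Q[...,0]-.392,Q[...,1]-.33)<.05)&(Q[...,2]>.06)&(Q[...,2]<.12)
print(m.sum(),Q[m].mean(0),np.percentile(Q[m][:,2],[50,90,99]))
c,p,d=load('w6');top=(np.hypot(Q[...,0]-.392,Q[...,1]-.33)<.05)&(Q[...,2]>.078)&(Q[...,2]<.1);print(cv2.minEnclosingCircle((Q[top][:,:2]*1000).astype(np.float32)))
print(togo([.57,.06,.25]))
E
```

```text
t: 9.6
ee_pos: [0.3933, 0.3309, 0.0412]
tool_rot: [1.778, 2.59, 0.0]
force: [-0.1, -0.0, -2.8]
finger_gap: 0.541
finger_force: 30.0
t: 10.22
ee_pos: [0.3933, 0.3308, 0.0411]
tool_rot: [-1.778, -2.59, 0.0]
force: [0.5, 0.5, -0.1]
finger_gap: 0.721
finger_force: 0.0
t: 10.98
ee_pos: [0.4263, 0.2452, 0.2521]
tool_rot: [1.778, 2.589, 0.002]
force: [-0.1, -0.4, -0.7]
finger_gap: 0.99
finger_force: 0.0
1437 [0.39347061 0.33054773 0.0823609 ] [0.0842879  0.0858772  0.08677907]
((393.9208984375, 330.5620422363281), 22.75133514404297)
[-0.7411  0.2258  0.0088]
```

Core stands upright in the bin (centre 1 mm off, top at 84 mm). Now the flaker.

```bash
python3 -m creep '[[[0,0,0.05,-0.18,0.055,0,91],[0,0,0.1,-0.36,0.11,0,91],[0,0,0.15,-0.55,0.17,0,91],[0,0,0.196,-0.74,0.225,0,91],[0,0,0.196,-0.74,0.225,0,91],[0,0,0.196,-0.74,0.225,0,91]]]' && python3 shot.py w7; python3 -c "
from h import *
print(togo([.59,-.046,.2]),R.from_rotvec(ctrl.observe()['tool_rot']).as_matrix().round(3)[:2,:2])"
```

```text
t: 11.78
ee_pos: [0.5679, 0.0641, 0.2508]
tool_rot: [-2.479, -1.929, 0.001]
force: [-0.0, 0.6, 0.1]
finger_gap: 0.997
finger_force: 0.0
[-0.3392  0.1626  0.1698] [[ 0.245  0.97 ]
 [ 0.97  -0.245]]
```

```bash
python3 -m creep '[[[0,0,0,-0.17,0.08,0.08,91],[0,0,0,-0.34,0.163,0.17,91],[0,0,0,-0.34,0.163,0.17,91],[0,0,0,-0.34,0.163,0.17,91]]]' && python3 shot.py w8
cat > m3.py <<'E'
from h import *
for n in('w2','w7','w8'):
    c,p,d=load(n);Q=cloud(c,d);h=cv2.cvtColor(p,cv2.COLOR_BGR2HSV)
    q=Q[(np.hypot(Q[...,0]-.6,Q[...,1]+.01)<.14)&(Q[...,2]>.046)&(Q[...,2]<.056)]
    p0=np.array([.598,-.0165]);dd=np.array([.24,.97])
    for w in(.013,.012,.012):
        x=q[:,:2]-p0;s=q[abs(x@[-dd[1],dd[0]])<w];xy=s[:,:2];p0=xy.mean(0);dd=np.linalg.svd(xy-p0,full_matrices=0)[2][0];dd*=np.sign(dd[1])
    t=(xy-p0)@dd;e=p0+dd*t.min();print(n,len(s),'yaw',np.degrees(np.arctan2(-dd[0],dd[1])).round(2),'e0',e.round(4),'e1',(p0+dd*t.max()).round(4),'len',np.ptp(t).round(4),'ctr',(e+dd*.085).round(4),'ztop',np.percentile(s[:,2],[50,97]).round(4))
    # pixel axis ray for triangulation: centroid column of handle near centre
    g=(np.hypot(Q[...,0]-.598,Q[...,1]+.0165)<.011)&(Q[...,2]>.045);v,u=np.nonzero(g);print('   px',u.mean().round(1),v.mean().round(1))
E
python3 m3.py; python3 -c "
from h import *
c,p,d=load('w8');cv2.imwrite('pics/w8b.png',p)"
```

```text
t: 12.32
ee_pos: [0.5903, -0.0458, 0.2004]
tool_rot: [-2.478, -1.93, -0.0]
force: [0.7, 0.2, -0.5]
finger_gap: 0.995
finger_force: 0.0
w2 1943 yaw -13.74 e0 [ 0.5771 -0.0992] e1 [0.6238 0.0915] len 0.1964 ctr [ 0.5973 -0.0166] ztop [0.0507 0.053 ]
   px 463.2 336.0
w7 1550 yaw -13.73 e0 [ 0.5781 -0.096 ] e1 [0.6243 0.0932] len 0.1948 ctr [ 0.5983 -0.0134] ztop [0.0506 0.053 ]
   px 354.3 226.0
w8 2612 yaw -13.76 e0 [ 0.5779 -0.0991] e1 [0.6251 0.0938] len 0.1986 ctr [ 0.5981 -0.0165] ztop [0.0507 0.0528]
   px 322.3 341.8
```

View pics/w8.png

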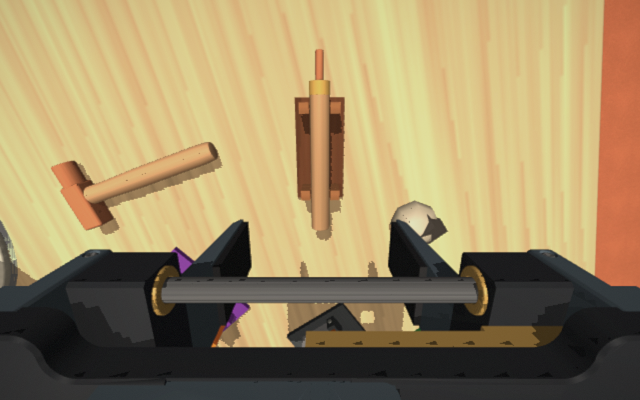

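w8: the flaker lies vertical in the image from its tip at (319,50) to the handle end at (319,230), with the collar at (319,88). The rest spans rows 97–200, and the path down to the handle is clear.

Run:
```python
from h import *
c,p,d=load('w8')
a,b=onz(c,319,97,.008),onz(c,319,200,.042)
print('plate/blocks',a,b,'collar rows',onz(c,319,95,.05),'handle end',onz(c,319,230,.045))
Q=cloud(c,d);m=(np.hypot(Q[...,0]-.6,Q[...,1]+.0)<.09)&(Q[...,2]>.036)&(Q[...,2]<.0435)
q=Q[m];dd=np.array([.238,.971]);ctr=np.array([.598,-.0165]);t=(q[:,:2]-ctr)@dd;o=(q[:,:2]-ctr)@[-dd[1],dd[0]]
print(np.histogram(t[(abs(o)>.012)&(abs(o)<.03)],bins=np.arange(-.09,.09,.006)))
print(togo([.598,-.0165,.2]),togo([.598,-.0165,.022]))
```

```text
plate/blocks [0.61413315 0.05037971 0.008     ] [ 0.58511368 -0.06442266  0.042     ] collar rows [0.61423692 0.05067342 0.05      ] handle end [ 0.5758319  -0.10111993  0.045     ]
(array([  0,   0,   0,   0,   0,   0,  23,  85,  94,   0,   0,   0,   0,
         0,   0,   0,   0,   0,   0,   0,   0,   0,   0,  63, 106,  59,
         0,   0,   0]), array([-9.00000000e-02, -8.40000000e-02, -7.80000000e-02, -7.20000000e-02,
       -6.60000000e-02, -6.00000000e-02, -5.40000000e-02, -4.80000000e-02,
       -4.20000000e-02, -3.60000000e-02, -3.00000000e-02, -2.40000000e-02,
       -1.80000000e-02, -1.20000000e-02, -6.00000000e-03,  8.32667268e-17,
        6.00000000e-03,  1.20000000e-02,  1.80000000e-02,  2.40000000e-02,
        3.00000000e-02,  3.60000000e-02,  4.20000000e-02,  4.80000000e-02,
        5.40000000e-02,  6.00000000e-02,  6.60000000e-02,  7.20000000e-02,
        7.80000000e-02,  8.40000000e-02]))
[0.0997 0.0006 0.0024] [9.950e-02 4.000e-04 5.958e-01]
```

```bash
python3 -m creep '[[[0,0,0,0.12,0,0.15,60],[0,0,0,0.12,0,0.3,60],[0,0,0,0.12,0,0.45,60],[0,0,0,0.12,0,0.55,60],[0,0,0,0.12,0,0.593,60],[0,0,0,0.12,0,0.593,60]]]' && python3 -m creep '[[[0,0,0,0,0,0,10],[0,0,0,0,0,0,10],[0,0,0,0,0,0,10],[0,0,0,0,0,0,10],[0,0,0,0,0,0,10],[0,0,0,0,0,0,10]]]' 55 && python3 -m creep '[[[0,0,0,0,0,-0.1,10],[0,0,0,0,0,-0.3,10],[0,0,0,0,0,-0.5,10],[0,0,0,0,0,-0.75,10],[0,0,0,0,0,-0.75,10]]]'; python3 -c "
from h import *
s=ctrl.observe();print(R.from_rotvec(s['tool_rot']).as_matrix().round(3)[:2,:2],togo([.57,-.2,.25]),togo([.568,-.335,.25]))"
```

```text
t: 13.12
ee_pos: [0.5996, -0.0113, 0.0225]
tool_rot: [-2.478, -1.931, 0.0]
force: [0.4, 0.0, -0.7]
finger_gap: 0.658
finger_force: 0.0
t: 13.88
ee_pos: [0.5996, -0.0121, 0.0224]
tool_rot: [2.479, 1.929, 0.0]
force: [-0.7, -0.1, 4.9]
finger_gap: 0.228
finger_force: 55.0
t: 14.5
ee_pos: [0.6011, -0.0123, 0.2514]
tool_rot: [2.476, 1.926, 0.007]
force: [-0.0, 0.6, -2.1]
finger_gap: 0.232
finger_force: 55.0
[[ 0.246  0.969]
 [ 0.969 -0.246]] [-0.6321  0.0531  0.0046] [-1.0699  0.1573  0.0049]
```

```bash
python3 -m creep '[[[0,0,-0.05,-0.2,0.02,0,10],[0,0,-0.1,-0.4,0.04,0,10],[0,0,-0.15,-0.6,0.08,0,10],[0,0,-0.196,-0.8,0.2,0,10],[0,0,-0.196,-0.95,0.3,0,10],[0,0,-0.196,-0.95,0.3,0,10],[0,0,-0.196,-0.95,0.3,0,10]]]' && python3 shot.py w9; python3 -c "
from h import *
s=ctrl.observe();print(R.from_rotvec(s['tool_rot']).as_matrix().round(3)[:2,:2],togo([.545,-.328,.25]))"
```

```text
t: 15.38
ee_pos: [0.6161, -0.3101, 0.2457]
tool_rot: [-1.778, -2.587, -0.0]
force: [0.5, 0.4, -1.3]
finger_gap: 0.229
finger_force: 55.0
[[-0.36   0.933]
 [ 0.933  0.36 ]] [ 0.0278 -0.2438 -0.0121]
```

View pics/w9.png

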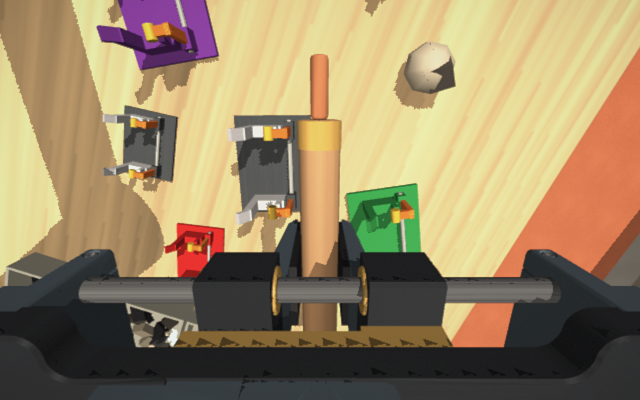

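w9: the held flaker is vertical in the image (tip at (319,60), collar at (320,135)). The clip's two forks are at rows 132 and 210, with tall prongs at (245,132) and (255,215) and yellow rollers at (270,132) and (272,210).

```bash
cat > m4.py <<'E'
from h import *
import sys
for n,(ox,oy,yw) in (('w4',(.545,-.328,21.1)),('w9',(.545,-.328,21.1))):
    c,p,d=load(n);Q=cloud(c,d);h=cv2.cvtColor(p,cv2.COLOR_BGR2HSV);a=np.radians(yw)
    X=Q.copy();X[...,0]-=ox;X[...,1]-=oy;x=X[...,0]*np.cos(a)+X[...,1]*np.sin(a);y=-X[...,0]*np.sin(a)+X[...,1]*np.cos(a);z=Q[...,2]
    box=(abs(x)<.075)&(abs(y)<.08)&(z<.11)
    pl=box&(z>.004)&(z<.011)&(h[...,2]<110)&(h[...,1]<90);print(n,'plate x',np.percentile(x[pl],[.5,99.5]).round(4),'y',np.percentile(y[pl],[.5,99.5]).round(4),cv2.minAreaRect((Q[pl][:,:2]*1000).astype(np.float32)))
    for s in(1,-1):
        f=box&(abs(y-s*.05)<.012)&(z>.03)
        grey=f&(h[...,1]<60)
        yel=f&(h[...,0]>21)&(h[...,0]<33)&(h[...,1]>150)&(z>.055)
        g2=grey&(z>.08);print(' fork',s,'y range grey',np.percentile(y[grey],[2,98]).round(4),'high prong x',np.percentile(x[g2],[2,50,98]).round(4),'zmax',z[g2].max().round(4),'yellow',yel.sum(),'x',x[yel].min().round(4),np.median(x[yel]).round(4),'y',np.median(y[yel]).round(4),'z',z[yel].max().round(4))
        for lo in np.arange(-.03,.03,.004):
            k=grey&(x>=lo)&(x<lo+.004)
            if k.sum()>3:print('   x%+.3f'%lo,k.sum(),np.percentile(z[k],[5,50,95]).round(3))
s=ctrl.observe();Rt=R.from_rotvec(s['tool_rot'])
c,p,d=load('w9');T=(cloud(c,d)-s['ee_pos'])@Rt.as_matrix()
k=(abs(T[...,1])<.016)&(T[...,0]>.015)&(T[...,0]<.15)&(abs(T[...,2]+.02)<.03);q=T[k]
print('held: extent',q[:,0].max(),'top z by x')
for lo in np.arange(.03,.14,.015):
    b=q[(q[:,0]>=lo)&(q[:,0]<lo+.015)];
    if len(b):print('%.3f'%lo,len(b),'y mid',((b[:,1].min()+b[:,1].max())/2).round(4),'w',np.ptp(b[:,1]).round(4),'ztop',np.percentile(b[:,2],3).round(4))
E
python3 m4.py
```

```text
w4 plate x [-0.0442  0.0584] y [-0.0692  0.0679] ((552.0301513671875, -326.363525390625), (103.25972747802734, 137.97048950195312), 21.28706169128418)
 fork 1 y range grey [0.0428 0.0563] high prong x [-0.0299 -0.023  -0.017 ] zmax 0.0939 yellow 85 x 0.0081 0.0117 y 0.0488 z 0.0745
   x-0.030 45 [0.089 0.091 0.092]
   x-0.026 50 [0.087 0.09  0.093]
   x-0.022 57 [0.077 0.085 0.088]
   x-0.018 48 [0.061 0.079 0.082]
   x-0.014 64 [0.037 0.043 0.078]
   x-0.010 34 [0.037 0.038 0.039]
   x-0.006 37 [0.037 0.038 0.039]
   x-0.002 36 [0.037 0.038 0.039]
   x+0.002 12 [0.038 0.039 0.04 ]
   x+0.018 7 [0.037 0.038 0.056]
 fork -1 y range grey [-0.0568 -0.0433] high prong x [-0.0295 -0.023  -0.0164] zmax 0.0933 yellow 73 x 0.0085 0.0112 y -0.0498 z 0.0739
   x-0.030 35 [0.088 0.09  0.092]
   x-0.026 53 [0.052 0.09  0.093]
   x-0.022 72 [0.036 0.083 0.088]
   x-0.018 74 [0.036 0.079 0.083]
   x-0.014 59 [0.037 0.044 0.078]
   x-0.010 33 [0.032 0.038 0.039]
   x-0.006 33 [0.033 0.038 0.039]
   x-0.002 30 [0.033 0.038 0.039]
   x+0.002 21 [0.033 0.038 0.04 ]
   x+0.006 18 [0.032 0.038 0.039]
  
[... 956 characters left out ...]
.088]
   x-0.018 81 [0.037 0.078 0.083]
   x-0.014 105 [0.037 0.056 0.078]
   x-0.010 32 [0.033 0.038 0.039]
   x-0.006 31 [0.032 0.038 0.039]
   x-0.002 29 [0.032 0.038 0.039]
   x+0.002 17 [0.033 0.038 0.039]
   x+0.006 18 [0.033 0.038 0.04 ]
   x+0.010 12 [0.033 0.038 0.053]
   x+0.014 25 [0.034 0.049 0.056]
   x+0.018 30 [0.033 0.041 0.054]
   x+0.022 15 [0.031 0.036 0.039]
held: extent 0.10948696696854038 top z by x
0.030 1063 y mid -0.0001 w 0.0218 ztop -0.0295
0.045 1166 y mid -0.0003 w 0.0218 ztop -0.0296
0.060 1287 y mid -0.0001 w 0.0223 ztop -0.03
0.075 826 y mid -0.0003 w 0.0226 ztop -0.0299
0.090 629 y mid -0.0002 w 0.009 ztop -0.0234
0.105 172 y mid -0.0002 w 0.0087 ztop -0.0232
```

```bash
python3 -c "
from h import *
print(togo([.5419,-.3228,.13]),togo([.5419,-.3228,.0295]))"
```

```text
[ 0.047  -0.2468  0.3879] [ 0.0465 -0.2465  0.7229]
```

```bash
python3 -m creep '[[[0,0,0,0.047,-0.13,0,10],[0,0,0,0.047,-0.247,0,10],[0,0,0,0.047,-0.247,0.2,10],[0,0,0,0.047,-0.247,0.388,10],[0,0,0,0.047,-0.247,0.388,10],[0,0,0,0.047,-0.247,0.388,10]]]' 60; python3 -c "
from h import *
print(togo([.5419,-.3228,.0295]))"
```

```text
t: 16.18
ee_pos: [0.5435, -0.3238, 0.133]
tool_rot: [1.776, 2.589, 0.0]
force: [0.8, -0.4, -0.8]
finger_gap: 0.23
finger_force: 60.0
[ 0.0058 -0.0042  0.3449]
```

```bash
python3 -m creep '[[[0,0,0,0.006,-0.004,0.06,10],[0,0,0,0.006,-0.004,0.12,10],[0,0,0,0.006,-0.004,0.16,10],[0,0,0,0.006,-0.004,0.19,10],[0,0,0,0.006,-0.004,0.22,10],[0,0,0,0.006,-0.004,0.22,10]]]' && python3 -m creep '[[[0,0,0,0,0,0.03,10],[0,0,0,0,0,0.06,10],[0,0,0,0,0,0.09,10],[0,0,0,0,0,0.12,10],[0,0,0,0,0,0.12,10]]]'; python3 -c "
from h import *
print(togo([.5419,-.3228,.0295]))"
```

```text
t: 16.92
ee_pos: [0.5405, -0.3225, 0.0642]
tool_rot: [-1.778, -2.589, -0.0]
force: [0.6, -0.5, -1.2]
finger_gap: 0.234
finger_force: 60.0
t: 17.55
ee_pos: [0.5409, -0.323, 0.0292]
tool_rot: [1.778, 2.589, -0.0]
force: [-3.8, -1.2, 8.5]
finger_gap: 0.229
finger_force: 60.0
[-0.0006  0.0033 -0.0009]
```

```bash
python3 -m creep '[[[0,0,0,0,0,0.002,10],[0,0,0,0,0,0.002,40],[0,0,0,0,0,0.002,40],[0,0,0,0,0,0.002,40],[0,0,0,0,0,0.002,40],[0,0,0,0,0,0,40]]]' && python3 -m creep '[[[0,0,0,0,0,-0.08,42],[0,0,0,0,0,-0.2,42],[0,0,0,0,0,-0.4,42],[0,0,0,0,0,-0.6,42],[0,0,0,-0.1,0.1,-0.7,42],[0,0,0,-0.1,0.1,-0.7,42]]]' && python3 shot.py w10
python3 - <<'E'
from h import *
c,p,d=load('w10');Q=cloud(c,d);h=cv2.cvtColor(p,cv2.COLOR_BGR2HSV);a=np.radians(21.1)
X=Q-[.545,-.328,0];x=X[...,0]*np.cos(a)+X[...,1]*np.sin(a);y=-X[...,0]*np.sin(a)+X[...,1]*np.cos(a);z=Q[...,2]
for lo in np.arange(-.09,.125,.015):
    k=(abs(x)<.013)&(y>=lo)&(y<lo+.015)&(z>.043)&(z<.0625)
    if k.sum()>5:print('%.3f'%lo,k.sum(),'x',x[k].min().round(4),x[k].max().round(4),'ztop',np.percentile(z[k],97).round(4))
for s in(1,-1):
    yel=(abs(x)<.05)&(abs(y-s*.05)<.012)&(h[...,0]>21)&(h[...,0]<33)&(h[...,1]>150)&(z>.055)&(z<.1)
    if yel.sum():print('yellow',s,yel.sum(),np.median(x[yel]).round(4),z[yel].max().round(4))
k=(abs(x)<.013)&(abs(y)<.13)&(z>.045)&(z<.065);print('y extent',y[k].min(),y[k].max())
E
```

```text
t: 18.3
ee_pos: [0.5407, -0.3226, 0.0287]
tool_rot: [-1.778, -2.59, -0.0]
force: [0.7, -0.1, 0.0]
finger_gap: 0.439
finger_force: 0.0
t: 19.05
ee_pos: [0.5823, -0.3414, 0.2417]
tool_rot: [1.774, 2.585, -0.0]
force: [-0.0, -0.4, -0.7]
finger_gap: 0.461
finger_force: 0.0
-0.090 91 x -0.0113 0.0089 ztop 0.0607
-0.075 163 x -0.0123 0.009 ztop 0.0609
-0.060 147 x -0.013 0.0094 ztop 0.061
-0.045 188 x -0.0113 0.0125 ztop 0.0609
-0.030 197 x -0.0125 0.0096 ztop 0.0607
-0.015 203 x -0.0116 0.0089 ztop 0.0611
0.000 210 x -0.0124 0.0092 ztop 0.061
0.015 229 x -0.0119 0.0094 ztop 0.0608
0.030 215 x -0.0124 0.0095 ztop 0.0612
0.045 190 x -0.012 0.0089 ztop 0.0605
0.060 244 x -0.0126 0.0092 ztop 0.061
0.075 218 x -0.0117 0.0094 ztop 0.0612
0.090 110 x -0.0057 0.0028 ztop 0.0544
0.105 77 x -0.0053 0.0029 ztop 0.0545
yellow 1 99 0.011 0.0745
yellow -1 91 0.0116 0.0739
y extent -0.08333060338917161 0.11627297387486871
```

View pics/w10.png

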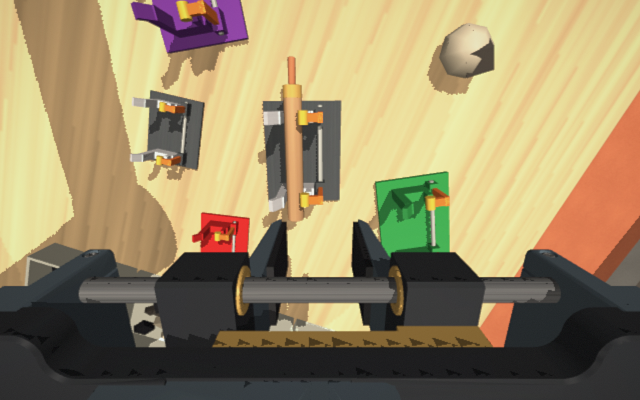

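The flaker lies level across both forks (tip at (292,60), handle end at (294,220)), with the rollers closed over it at (303,117) and (308,199). It is at x ≈ −1.5 mm, its axis is 49–50 mm high, and it is centred within 1 mm along the clip. The jaw is shut and the gripper is clear.

```bash
python3 -m creep '[[[0,0,0,0,0,0,42],[0,0,0,0,0,0,42],[0,0,0,0,0,0,42]]]' && python3 -c "
from cell import job
print(job.job_done())"
```

```text
t: 19.48
ee_pos: [0.579, -0.3397, 0.2383]
tool_rot: [-1.778, -2.589, 0.0]
force: [0.3, 0.5, -0.2]
finger_gap: 0.457
finger_force: 0.0
the job is handed in; nothing more can be done
None
```

I handed the job in at about 19.5 s: by my last measurements the core stands upright in the empty bin and the flaker lies level on both clip seats with the jaw closed; the judge gave no verdict.

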